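Stow the tooling in the strut-lid chest

TASK

Lift the lid of the blue tool chest by its black bar handle until its gas struts take over and hold it wide open by themselves, and let go. Then take the small black case and the black taped steel block that lie on the right of the bench near the vice: lay the case flat in the chest's left bay (yellow liner) and the block flat in the right bay (red liner), and pull the lid down again until the chest is fully shut. Leave the other tools on the bench where they lie.

Things in the scene. Friction and masses are not known exactly. Their poses are not given: they have to be found in the camera images.
- chest: Blue steel tool chest, body 170 (x) x 300 (y) x 70 mm, fixed; origin under its centre, its front faces its own -x, +y is left. Walls 5 mm, inner floor at 6 mm. A divider along x at y = 0, 5 mm thick, top at 39 mm, parts two bays; gas struts (11 mm thick) run along the end walls at y = +136 and -136 mm, so each bay is free over 126 mm (y) x 160 mm (x). Lid 25 mm high: 95 mm in all when shut.
- left_bay (a point): Centre of the free floor of the left bay (+y half of the chest, yellow liner), on the floor; axes as the chest's.
- right_bay (a point): Centre of the free floor of the right bay (-y half of the chest, red liner), on the floor; axes as the chest's.
- chest_lid (a joint): Lid angle in rad: 0 shut, 1.65 at the stop (just past upright). Lid 0.8 kg with two gas struts: let go below about 0.5 it sinks shut by itself, near 0.6 it balances; let go above about 0.8 the struts carry it slowly (1 to 2 s) up to the stop and hold it there. Moving it by the handle takes less than about 8 N.
- lid_hinge (a point): Middle of the lid's hinge line, which runs along the chest's y axis over the far rim, 85 mm behind the chest's centre and 70 mm above the bench; the point turns with the lid.
- lid_handle (a point): Middle of the lid's black round bar handle: 12 mm thick, 110 mm long, along the chest's y, 40 mm in front of the lid's front (34 mm clear gap, open above and below). It lies 210 mm in front of the hinge line and 12 mm above it with the lid shut (82 mm above the bench) and turns with the lid; wide open, the bar stands above the lid's edge, about 280 mm above the bench.
- case_mid (a point): Centre (half-way up) of the small black tool case, a solid box 82 (x) x 58 (y) x 49 mm high, 0.25 kg; its axes are the case's, z up as it lies. It lies on the right of the bench behind the vice (a like case among the clutter at the far left is no part of the task).
- block_mid (a point): Centre (half-way up) of the black steel riser block with a band of blue tape, 31 (x) x 73 (y) x 30 mm high, 0.35 kg; its axes are the block's, z up as it lies.
- strip_mid (a point): Centre of the green rubber strip (120 x 14 x 11 mm), a bystander to be left alone.
- black_tape_mid (a point): Centre of the roll of black tape (70 mm wide, 18 mm high), a bystander to be left alone.
Not all that is in view belongs to the job. What is meant by the part that bears case_mid is not white, and is the larger of those in its own colour.

How it is judged:
By the outcome, as a careful person would: the job done as asked, in the order asked, and still so for the second after the job is handed in, with the robot touching nothing.
It also fails if it takes over 72 s, if anything falls off the work surface, if the arm or the gripper's body presses on something with over 40 N, if the wrist force passes 120 N, or if a joint passes its speed limit or range.

ROBOT

A 6-joint arm with a two-finger parallel gripper is mounted at the origin on a cart in front of the work surface, level with it; the furniture and walls round the work are solid. World frame = base frame: x ahead of the robot, y to its left, z up, the work surface at z = 0. Lengths are in mm, angles in rad, forces in N, time in s.
With the tool pointing down it reaches from about 375 to 750 mm from the base axis. Payload 9 kg.
Tool frame: the origin (TCP) lies midway between the tips of the shut fingers; the grasp point (between the pads) lies 19 mm behind it (ctrl.tcp_to_grasp is the distance from the TCP to the grasp point, in mm); z points along the fingers, y is the direction in which the jaws open and shut (so a half turn about z gives the same grasp; the last joint's range is limited). The gripper opens to 85 mm and grips with 20 to 120 N. Pads are 22 mm wide; open, the fingers measure 114 mm over their backs; the gripper's body (76 mm by 85 mm) begins 54 mm behind the grasp point. The pads swing forward as they close: fully open they stand 13 mm farther back than shut.
Start: joints at [1.006, 0.104, 0.097, 1.564, 0, 1.353], TCP at [203.94, 564.31, 231.331] pointing down, gripper open.
Joint ranges: [-2.99, 2.99], [-0.84, 1.86], [-1.1, 1.16], [-1.84, 2.11], [-1.51, 1.56], [-3.14, 3.14]. Speed limits (rad/s): [2.22, 2.22, 2.57, 3.14, 3.14, 3.14].

INTERFACE

Orientations are given as [roll, pitch, yaw] about the fixed x, y, z axes, in that order (R = Rz(yaw) Ry(pitch) Rx(roll)).
In Python, from station import ctrl gives the robot as it stands.
- The arm moves only by the tool jog_arm, never from a script. Its argument "steps" is a list of rows, each an object with "jaw": the opening, from 0 (shut) to 1 (fully open); "linear": the shift along the world's x, y, z in m, a list of three; "roll": the turn about the world's z in degrees. A call has 1 to 8 rows; each row shifts and turns the commanded pose from where the row before left it; what a row does not reach is not made up. A row lasts 1/8 s, in which the tool goes at most 62.5 mm and 10.7 degrees, less where a joint would pass 70% of its speed; a pose out of reach is approached as far as the arm can. A call is refused whole if a number of a shift passes 0.0625 or a number of a turn 10.7, either way. A call with a gripper value outside its range is refused whole. The fingers move at their own pace and stop on an object; the grip force is fixed at half the most. Time passes only in rows, so rows that do not move let the fingers close. It gives the time, the measured TCP pose, the force and the opening at its end, in the units of the state.
- ctrl.read_state(): the state, without advancing time (a new reading comes with each control period).
- ctrl.capture(name): name is "scene" or "top" or "wrist"; returns a dict with "frame" (480x640x3 uint8, red, green, blue), "depth" (480x640 float32, mm along the optical axis (not along the pixel's ray), 0 where there is no reading), "fovy" (degrees; the focal length in pixels is half the picture's height over the tangent of half this angle, whatever the lens; pixels are square), "cx", "cy" (the principal point, pixels), "R" (3x3) and "t" (3): a world point X has camera coordinates R X + t. Camera axes: x right, y down, z forward; pixel columns grow to the right and rows downward; lengths in mm; the calibration is good to about 2 mm. A picture is of the moment at which its call begins.
- ctrl.hand_in(): hands the job in, once; it reports no verdict.
Trained networks look in the newest picture that a camera, given by its name, has taken for a name from the list of things; names that differ only in an ending like _2 or _b are one class to them, and where a whole thing is asked for, a point or a joint stands for the part that bears it (a point fixed in the world has none). Each returns a list of dicts, best first, with "conf" (0 to 1); they miss things now and then, are a little off and sometimes report something else, mostly with a low value. They report only what shows in the picture. A call takes as long as a camera call. They do not tell look-alikes from the thing itself.
- ctrl.masks_of(label, camera): "region" (480x640 bool, what is visible of it) and "extent" ([left, top, width, height] in pixels, round what is visible of it).
- ctrl.mark_of(label, camera): "centre" ([column, row] in pixels: a listed point, or the origin of a listed thing).
The state is a dict: "time_s": time; "joint_pos": joint angles; "dq": joint speeds; "joint_efforts": joint torques, N m; "ee_pos": TCP position; "orientation": TCP orientation; "ft_force": force on the tool from outside, world axes, zero at the start; "torque": the same for the moment, N m; "opening": finger opening in mm.
Only numpy, scipy, OpenCV 4.12 (cv2) and the standard library are available. Lean on these libraries where they do the work, as an engineer would, in place of code of your own. Each camera call takes 0.05 s, during which the arm holds its last target.

## Working session

There is one attempt and no reset: what is moved stays moved. The work goes in short steps, Python scripts to look and compute and a tool call to move; the robot and the scene stay as the last step left them, time stands still between calls to the robot, and variables do not carry over. Pictures are saved under pics/ and viewed, and the job is handed in when it is done.

Besides the shell and the picture viewer there is one more tool, called after "Call:" by a JSON object that holds its "method" and its "body", one argument or row to a line. jog_arm: Moves the arm, as the interface text tells. Its arguments: {"type":"object","properties":{"steps":{"type":"array","items":{"type":"object","properties":{"jaw":{"type":"number"},"linear":{"type":"array","items":{"type":"number"}},"roll":{"type":"number"}}}}},"required":["steps"]}

```bash
ls; mkdir -p pics; python3 - <<'E'
from station import ctrl
import cv2
s=ctrl.read_state();print({k:(v if not hasattr(v,'__len__') else [round(float(a),3) for a in v]) for k,v in s.items()})
print(ctrl.tcp_to_grasp)
for n in ("scene","top"):
    c=ctrl.capture(n); cv2.imwrite(f"pics/{n}0.png",c["frame"][:,:,::-1]); print(n,c["fovy"],c["cx"],c["cy"],c["R"],c["t"])
    for l in ["chest","lid_handle","lid_hinge","case_mid","block_mid","left_bay","right_bay"]:
        print(l,[( [round(float(x)) for x in m["centre"]],round(m["conf"],2)) for m in ctrl.mark_of(l,n)], [(list(map(int,m["extent"])),round(m["conf"],2)) for m in ctrl.masks_of(l,n)] if 'bay' not in l else '')
E
```

```text
pics
{'time_s': 0.0, 'joint_pos': [1.006, 0.105, 0.096, 1.564, -0.0, 1.353], 'dq': [-0.001, 0.002, -0.001, -0.0, -0.0, 0.001], 'joint_efforts': [0.002, -55.694, 50.364, 0.018, -0.0, -0.0], 'ee_pos': [203.75, 563.983, 230.508], 'orientation': [-3.14, -0.0, 2.795], 'ft_force': [0.603, -0.017, -0.072], 'torque': [0.022, -0.017, -0.056], 'opening': 85.59494630980456}
18.700000000000003
scene 52.05254302872661 317.2010782576749 239.98452104638744 [[ 0.89786955 -0.43964082 -0.02337134]
 [-0.27543793 -0.51952307 -0.80884469]
 [ 0.34345919  0.73267437 -0.5875577 ]] [-415.60830869  273.6522048   800.0166558 ]
chest [([289, 234], 0.86)] [([225, 166, 126, 107], 0.96)]
lid_handle [] [([225, 167, 126, 85], 0.77)]
lid_hinge [([322, 200], 0.88)] [([226, 166, 122, 86], 0.58)]
case_mid [([363, 275], 0.76), ([424, 314], 0.73), ([361, 312], 0.62)] [([229, 267, 19, 33], 0.73), ([337, 288, 52, 47], 0.67)]
block_mid [([372, 218], 0.64), ([426, 315], 0.61)] [([407, 297, 35, 34], 0.68)]
left_bay [] 
right_bay [] 
top 55.318204747028204 313.008766229452 241.16149013011793 [[ 0.01557101 -0.99967962  0.0199548 ]
 [-0.99784195 -0.01680939 -0.06347355]
 [ 0.06378864 -0.01892339 -0.997784  ]] [127.5759196  539.34576168 964.57255023]
chest [([243, 244], 0.64)] [([159, 195, 160, 118], 0.96)]
lid_handle [([233, 306], 0.81)] [([157, 196, 159, 117], 0.84)]
lid_hinge [([246, 204], 0.89), ([402, 246], 0.68)] [([163, 196, 154, 113], 0.77)]
case_mid [([354, 215], 0.89), ([402, 246], 0.77)] [([340, 203, 34, 21], 0.97), ([387, 228, 35, 42], 0.72), ([297, 316, 31, 26], 0.63)]
block_mid [([429, 196], 0.75)] [([409, 191, 35, 14], 0.93), ([163, 196, 154, 119], 0.55)]
left_bay [] 
right_bay []
```

View pics/scene0.png

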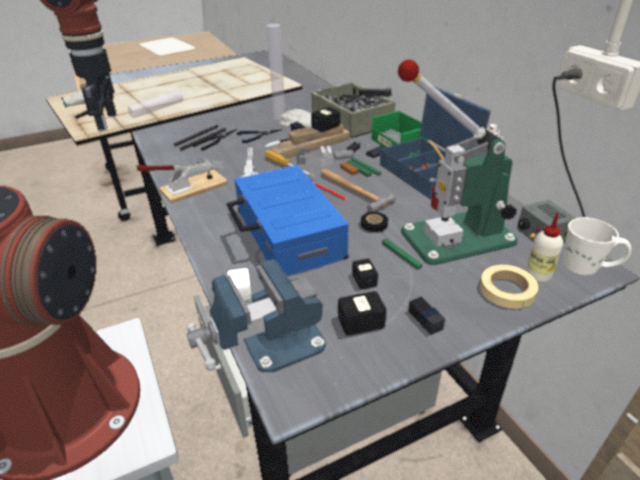

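View pics/top0.png

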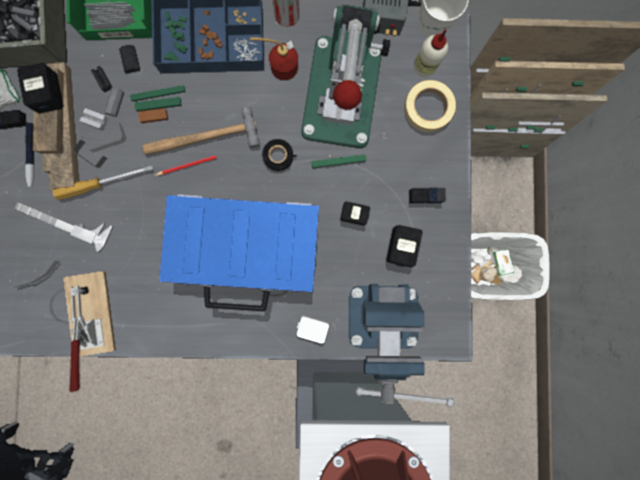

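Candidates for the case in the top view are black (404,246), smaller black (354,213), white (313,330) and the far-left clutter case (40,88). By the description (not white, larger of the black ones near the vice) I choose (404,246). The block is at (427,195). The chest centre is about (240,243), with its handle at (237,300). Next I'll measure poses and check a crop.

```bash
cat > h.py <<'E'
import numpy as np, cv2
from station import ctrl
def cloud(c):
    f=240/np.tan(np.radians(c["fovy"]/2)); d=c["depth"]
    v,u=np.mgrid[0:480,0:640]
    P=np.stack([(u-c["cx"])/f*d,(v-c["cy"])/f*d,d],-1)
    W=(P-c["t"])@c["R"]
    W[d<=0]=np.nan
    return W
def px(c,X):
    p=c["R"]@np.array(X,float)+c["t"]; f=240/np.tan(np.radians(c["fovy"]/2))
    return p[0]/p[2]*f+c["cx"],p[1]/p[2]*f+c["cy"]
def rect(pts):
    r=cv2.minAreaRect(pts.astype(np.float32)); return r
E
python3 - <<'E'
from h import *
c=ctrl.capture("top");W=cloud(c)
def box(u0,v0,u1,v1,zlo,zhi,name):
    w=W[v0:v1,u0:u1].reshape(-1,3); w=w[(w[:,2]>zlo)&(w[:,2]<zhi)]
    r=rect(w[:,:2]); print(name,len(w),"zmed",np.round(np.percentile(w[:,2],[5,50,95]),1),"rect",[np.round(a,1) for a in r], "box",np.round(cv2.boxPoints(r),0).tolist())
box(380,222,428,272,35,70,"case")
box(335,198,375,228,15,70,"small")
box(405,185,450,207,18,45,"block")
box(155,190,325,297,80,110,"lid")
box(195,285,275,315,60,110,"handle")
print("table",np.round(np.nanmedian(W[320:340,330:345].reshape(-1,3),0),1))
o=c["frame"][:,:,::-1][170:350,290:470]; cv2.imwrite("pics/crop0.png",cv2.resize(o,None,fx=3.3,fy=3.3,interpolation=2))
E
```

```text
case 1088 zmed [44.2 49.  51.9] rect [array([527.9, -56.7]), array([58. , 83.1]), np.float64(78.8)] box [[482.0, -77.0], [563.0, -93.0], [574.0, -36.0], [493.0, -20.0]]
small 549 zmed [26.4 34.3 37.5] rect [array([597.7,  46.5]), array([59.5, 41.1]), np.float64(78.7)] box [[572.0, 21.0], [612.0, 13.0], [624.0, 72.0], [583.0, 80.0]]
block 516 zmed [21.6 28.6 32.3] rect [array([ 640.2, -108.5]), array([30.2, 72.4]), np.float64(1.1)] box [[624.0, -73.0], [626.0, -145.0], [656.0, -144.0], [655.0, -72.0]]
lid 13342 zmed [92.1 95.1 98.1] rect [array([514.5, 282.9]), array([300.9, 192.9]), np.float64(87.0)] box [[410.0, 138.0], [603.0, 128.0], [619.0, 428.0], [426.0, 438.0]]
handle 778 zmed [83.  87.5 95.9] rect [array([418.4, 284.6]), array([ 51.5, 145.1]), np.float64(0.9)] box [[392.0, 357.0], [394.0, 212.0], [445.0, 212.0], [443.0, 357.0]]
table [348.6  81.4  -0. ]
```

View pics/crop0.png

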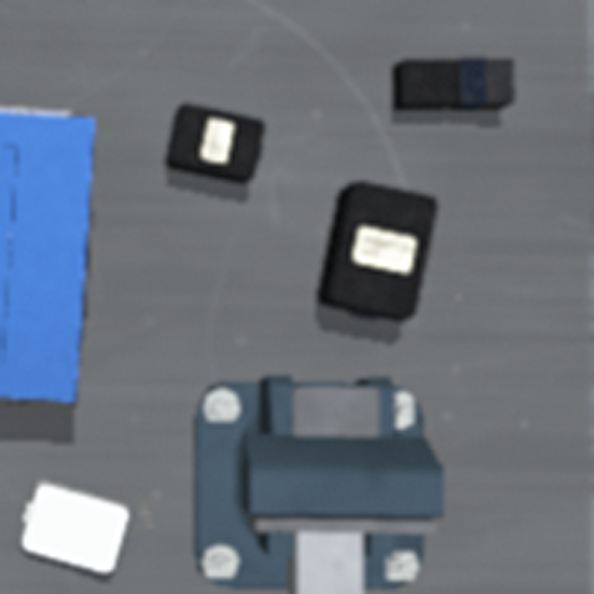

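The crop confirms the choice: the large black case with a label measures 83x58 with its top at 49 mm, at (528,-57). The other black box is only 59x41x34. The block at (640,-108) measures 72x30. Next I'll measure the handle and chest precisely.

```bash
python3 - <<'E'
from h import *
c=ctrl.capture("top");W=cloud(c);F=c["frame"].astype(int)
blue=(F[...,2]>120)&(F[...,2]-F[...,0]>70)
m=blue&(W[...,2]>85); m[:, :150]=0; m[:,330:]=0
w=W[m];r=rect(w[:,:2]);print("lid",[np.round(a,1) for a in r],np.round(cv2.boxPoints(r)).tolist())
m=(F.sum(-1)<150)&(W[...,2]>60); m[:280]=0;m[325:]=0;m[:,:190]=0;m[:,285:]=0
w=W[m];print(len(w));
# intersection with plane z=88 via ray for accuracy
import numpy as np
v,u=np.nonzero(m);f=240/np.tan(np.radians(c["fovy"]/2))
C=-c["R"].T@c["t"];d=np.stack([(u-c["cx"])/f,(v-c["cy"])/f,np.ones(len(u))],-1)@c["R"]
p=C+d*((85-C[2])/d[:,2])[:,None]
# bar: per-column of y, front-most
for y in range(225,350,10):
    q=p[(abs(p[:,1]-y)<5)][:,0]; 
    if len(q):print(y,np.round([q.min(),np.median(q),q.max()],1),len(q),end='; ')
print(rect(p[:,:2]))
print("cam",C)
o=c["frame"][:,:,::-1][180:330,140:340]; cv2.imwrite("pics/crop1.png",cv2.resize(o,None,fx=4,fy=4,interpolation=2))
E
```

```text
lid [array([526.2, 282.7]), array([300.3, 169.9]), np.float64(87.0)] [[434.0, 137.0], [603.0, 128.0], [619.0, 428.0], [449.0, 437.0]]
397
225 [397.5 423.  432.8] 35; 235 [395.4 409.2 432.7] 68; 245 [395.3 401.1 403.2] 18; 255 [397.1 399.1 403.1] 17; 265 [397.  399.  404.8] 17; 275 [396.8 400.8 404.7] 20; 285 [398.6 400.7 404.6] 19; 295 [398.5 400.6 406.4] 17; 305 [398.4 404.2 406.3] 19; 315 [400.2 403.2 406.1] 20; 325 [400.  402.1 407.9] 21; 335 [399.9 403.9 409.6] 28; 345 [401.7 421.3 438.9] 92; ((416.5986328125, 287.6531066894531), (128.27020263671875, 38.61241149902344), 87.04048919677734)
cam [474.66656703 154.8541079  994.12349634]
```

View pics/crop1.png

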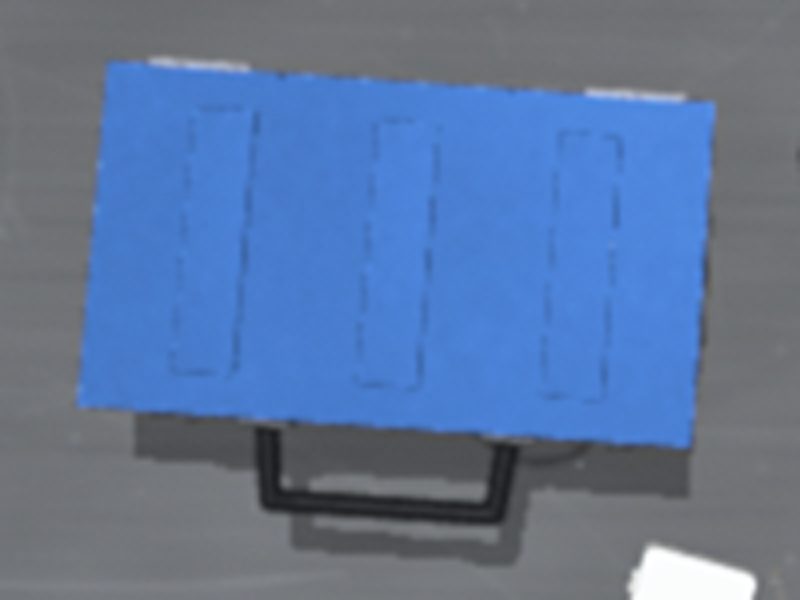

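Call:
{"method": "jog_arm", "body": {
  "steps": [
    {"jaw":0.42,"linear":[0.0247,-0.0343,0],"roll":-9.1},
    {"jaw":0.42,"linear":[0.0247,-0.0343,0],"roll":-9.1},
    {"jaw":0.42,"linear":[0.0247,-0.0343,0],"roll":-9.1},
    {"jaw":0.42,"linear":[0.0247,-0.0343,0],"roll":-9.1},
    {"jaw":0.42,"linear":[0.0247,-0.0343,0],"roll":-9.1},
    {"jaw":0.42,"linear":[0.0247,-0.0343,0],"roll":-9.1},
    {"jaw":0.42,"linear":[0.0247,-0.0343,0],"roll":-9.1},
    {"jaw":0.42,"linear":[0.0247,-0.0343,0],"roll":-9.1}
  ]
}}

```text
time_s: 2.4
ee_pos: [402.2, 288.7, 231.5]
orientation: [3.141, -0.0, 1.519]
ft_force: [-0.3, -0.1, 0.1]
opening: 36.3
```

Call:
{"method": "jog_arm", "body": {
  "steps": [
    {"linear":[-0.0005,0.0005,-0.03]},
    {"linear":[0,0,-0.04]},
    {"linear":[0,0,-0.03]},
    {"linear":[0,0,0]}
  ]
}}

```text
schema error: expected keys jaw, linear, roll
```

```bash
python3 - <<'E'
from h import *
c=ctrl.capture("wrist"); cv2.imwrite("pics/w1.png",c["frame"][:,:,::-1])
print([m["centre"] for m in ctrl.mark_of("lid_handle","wrist")], px(c,[401.4,289.2,82]))
E
```

```text
[[316.3, 220.6]] (np.float64(316.2843340405671), np.float64(223.2553638481861))
```

View pics/w1.png

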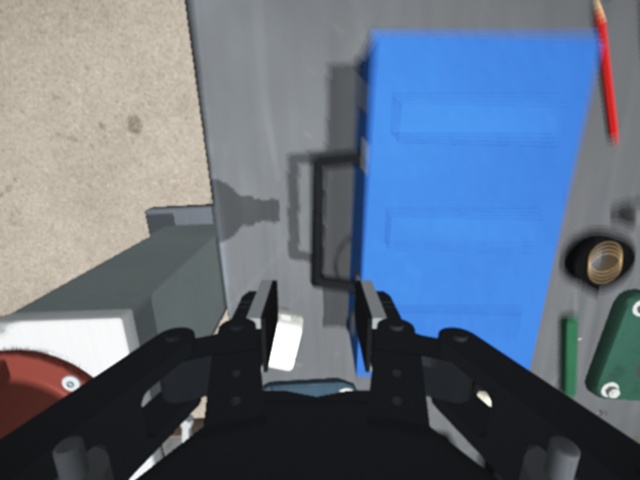

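The wrist view shows the bar at (318,220), and my projected estimate (316,223) agrees with it. The inner finger will enter the gap. Descending.

Call:
{"method": "jog_arm", "body": {
  "steps": [
    {"jaw":0.42,"linear":[-0.0008,0.0005,-0.04],"roll":0},
    {"jaw":0.42,"linear":[0,0,-0.04],"roll":0},
    {"jaw":0.42,"linear":[0,0,-0.04],"roll":0},
    {"jaw":0.42,"linear":[0,0,-0.03],"roll":0},
    {"jaw":0.42,"linear":[0,0,-0.02],"roll":0},
    {"jaw":0,"linear":[0,0,0],"roll":0},
    {"jaw":0,"linear":[0,0,0],"roll":0},
    {"jaw":0,"linear":[0,0,0],"roll":0}
  ]
}}

```text
time_s: 3.5
ee_pos: [401.5, 290.5, 62.4]
orientation: [3.14, 0.0, 1.524]
ft_force: [3.6, -2.8, -2.1]
opening: 10.4
```

```bash
cat > arc.py <<'E'
import numpy as np,sys
a0,a1,n=map(float,sys.argv[1:4]);n=int(n)
ph=np.arctan2(12,210);r=np.hypot(210,12);t=np.radians(-3)
a=np.linspace(a0,a1,n+1)+ph;x=-r*np.cos(a);z=r*np.sin(a)
for i in range(n):print(f"[{(x[i+1]-x[i])*np.cos(t)/1e3:.4f}, {(x[i+1]-x[i])*np.sin(t)/1e3:.4f}, {(z[i+1]-z[i])/1e3:.4f}]")
print(x[-1]+210,z[-1]-12)
E
python3 arc.py 0 1.36 16
```

```text
[0.0018, -0.0001, 0.0178]
[0.0033, -0.0002, 0.0176]
[0.0048, -0.0002, 0.0172]
[0.0062, -0.0003, 0.0168]
[0.0076, -0.0004, 0.0162]
[0.0089, -0.0005, 0.0155]
[0.0102, -0.0005, 0.0147]
[0.0114, -0.0006, 0.0137]
[0.0125, -0.0007, 0.0127]
[0.0136, -0.0007, 0.0116]
[0.0145, -0.0008, 0.0104]
[0.0153, -0.0008, 0.0091]
[0.0161, -0.0008, 0.0078]
[0.0167, -0.0009, 0.0064]
[0.0171, -0.0009, 0.0050]
[0.0175, -0.0009, 0.0035]
177.79425539202578 195.86243050211343
```

Call:
{"method": "jog_arm", "body": {
  "steps": [
    {"jaw":0,"linear":[0.0018,-0.0001,0.0178],"roll":0},
    {"jaw":0,"linear":[0.0033,-0.0002,0.0176],"roll":0},
    {"jaw":0,"linear":[0.0048,-0.0002,0.0172],"roll":0},
    {"jaw":0,"linear":[0.0062,-0.0003,0.0168],"roll":0},
    {"jaw":0,"linear":[0.0076,-0.0004,0.0162],"roll":0},
    {"jaw":0,"linear":[0.0089,-0.0005,0.0155],"roll":0}
  ]
}}

```text
time_s: 4.25
ee_pos: [433.1, 288.8, 163.2]
orientation: [-3.141, -0.0, 1.524]
ft_force: [2.0, 0.5, -5.4]
opening: 9.9
```

Call:
{"method": "jog_arm", "body": {
  "steps": [
    {"jaw":0,"linear":[0.0102,-0.0005,0.0147],"roll":0},
    {"jaw":0,"linear":[0.0114,-0.0006,0.0137],"roll":0},
    {"jaw":0,"linear":[0.0125,-0.0007,0.0127],"roll":0},
    {"jaw":0,"linear":[0.0136,-0.0007,0.0116],"roll":0},
    {"jaw":0,"linear":[0.0145,-0.0008,0.0104],"roll":0},
    {"jaw":0,"linear":[0.0153,-0.0008,0.0091],"roll":0}
  ]
}}

```text
time_s: 5.0
ee_pos: [509.8, 284.9, 237.7]
orientation: [-3.141, -0.001, 1.525]
ft_force: [-9.4, -2.9, 15.6]
opening: 9.8
```

Call:
{"method": "jog_arm", "body": {
  "steps": [
    {"jaw":0,"linear":[0.0161,-0.0008,0.0078],"roll":0},
    {"jaw":0,"linear":[0.0167,-0.0009,0.0064],"roll":0},
    {"jaw":0,"linear":[0.0171,-0.0009,0.005],"roll":0},
    {"jaw":0.45,"linear":[0.01,0,0.003],"roll":0},
    {"jaw":0.45,"linear":[0.005,0,0.005],"roll":0},
    {"jaw":0.45,"linear":[0.005,0,0.04],"roll":0},
    {"jaw":0.45,"linear":[0,0,0.05],"roll":0},
    {"jaw":0.45,"linear":[-0.02,0,0.02],"roll":0}
  ]
}}

```text
time_s: 6.0
ee_pos: [561.2, 282.1, 375.0]
orientation: [3.139, -0.001, 1.524]
ft_force: [-0.1, 1.4, -0.4]
opening: 38.5
```

```bash
python3 - <<'E'
from h import *
c=ctrl.capture("scene"); cv2.imwrite("pics/s2.png",c["frame"][:,:,::-1])
E
```

```text
(no output)
```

View pics/s2.png

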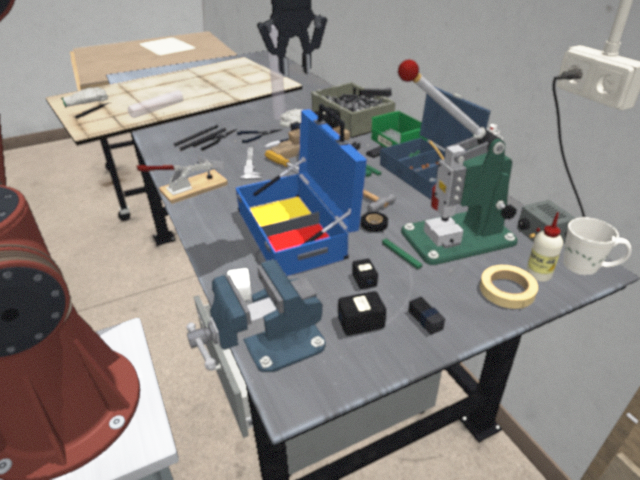

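The lid stands wide open at (333,170), with the yellow and red bays visible at (280,213) and (297,238). Moving to the case.

Call:
{"method": "jog_arm", "body": {
  "steps": [
    {"jaw":1,"linear":[-0.008,-0.042,0],"roll":10.2},
    {"jaw":1,"linear":[-0.006,-0.042,0],"roll":10.2},
    {"jaw":1,"linear":[-0.004,-0.043,0],"roll":10.2},
    {"jaw":1,"linear":[-0.003,-0.043,0],"roll":10.2},
    {"jaw":1,"linear":[-0.003,-0.043,-0.02],"roll":10.2},
    {"jaw":1,"linear":[-0.003,-0.042,-0.05],"roll":10.2},
    {"jaw":1,"linear":[-0.003,-0.042,-0.06],"roll":10.2},
    {"jaw":1,"linear":[-0.003,-0.042,-0.06],"roll":10.2}
  ]
}}

```text
time_s: 7.05
ee_pos: [528.3, -43.6, 200.0]
orientation: [3.141, 0.0, 2.955]
ft_force: [0.3, -0.2, -0.2]
opening: 85.4
```

```bash
python3 - <<'E'
from h import *
c=ctrl.capture("wrist"); cv2.imwrite("pics/w2.png",c["frame"][:,:,::-1])
W=cloud(c);F=c["frame"].astype(int)
m=(W[...,2]>40)&(W[...,2]<60)&(abs(W[...,0]-528)<70)&(abs(W[...,1]+57)<60)
r=rect(W[m][:,:2]);print(m.sum(),r,cv2.boxPoints(r)); 
print(ctrl.read_state()["ee_pos"],ctrl.read_state()["orientation"])
E
```

```text
5315 ((528.4489135742188, -54.15513610839844), (56.86309051513672, 80.35767364501953), 78.50343322753906) [[483.40955  -74.00824 ]
 [562.15497  -90.02426 ]
 [573.4883   -34.302032]
 [494.74286  -18.28601 ]]
[524.8875442  -45.94798593 191.73863309] [ 3.14127407 -0.00998855  2.96546321]
```

View pics/w2.png

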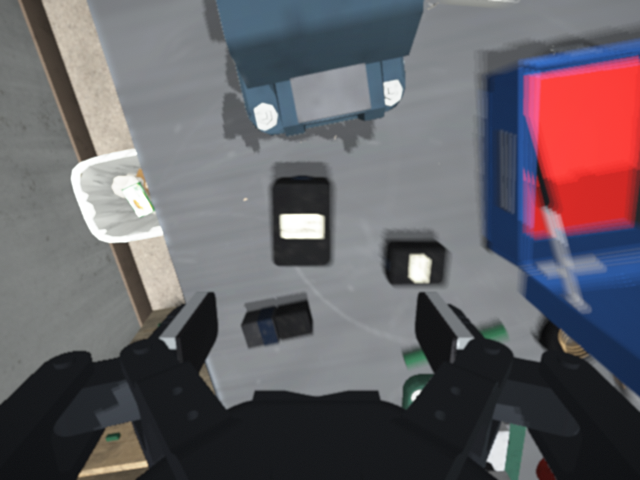

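Call:
{"method": "jog_arm", "body": {
  "steps": [
    {"jaw":1,"linear":[0,0,0],"roll":0},
    {"jaw":1,"linear":[0,0,0],"roll":0}
  ]
}}

```text
time_s: 7.35
ee_pos: [529.6, -42.3, 203.6]
orientation: [3.141, 0.003, 2.947]
ft_force: [0.2, -0.1, 0.2]
opening: 85.4
```

Call:
{"method": "jog_arm", "body": {
  "steps": [
    {"jaw":1,"linear":[-0.0016,-0.0137,-0.03],"roll":0},
    {"jaw":1,"linear":[0,0,-0.05],"roll":0},
    {"jaw":1,"linear":[0,0,-0.05],"roll":0},
    {"jaw":1,"linear":[0,0,-0.03],"roll":0},
    {"jaw":1,"linear":[0,0,0],"roll":0}
  ]
}}

```text
time_s: 7.98
ee_pos: [526.8, -55.3, 41.3]
orientation: [3.141, -0.002, 2.949]
ft_force: [0.8, -0.0, 0.7]
opening: 85.3
```

Call:
{"method": "jog_arm", "body": {
  "steps": [
    {"jaw":1,"linear":[0.001,-0.001,-0.02],"roll":0},
    {"jaw":1,"linear":[0,0,-0.012],"roll":0},
    {"jaw":1,"linear":[0,0,0],"roll":0},
    {"jaw":0,"linear":[0,0,0],"roll":0},
    {"jaw":0,"linear":[0,0,0],"roll":0},
    {"jaw":0,"linear":[0,0,0],"roll":0},
    {"jaw":0,"linear":[0,0,0],"roll":0}
  ]
}}

```text
time_s: 8.85
ee_pos: [529.1, -57.6, 11.1]
orientation: [3.141, 0.002, 2.948]
ft_force: [0.0, 1.7, 7.1]
opening: 57.4
```

Call:
{"method": "jog_arm", "body": {
  "steps": [
    {"jaw":0,"linear":[0,0,0.03],"roll":0},
    {"jaw":0,"linear":[0,0,0.05],"roll":0},
    {"jaw":0,"linear":[0,0,0.055],"roll":0},
    {"jaw":0,"linear":[0,0,0.055],"roll":0},
    {"jaw":0,"linear":[-0.003,0.02,0.055],"roll":2},
    {"jaw":0,"linear":[-0.004,0.04,0.045],"roll":2},
    {"jaw":0,"linear":[-0.004,0.045,0.02],"roll":2},
    {"jaw":0,"linear":[-0.002,0.05,0],"roll":2.2}
  ]
}}

```text
time_s: 9.85
ee_pos: [515.6, 98.5, 322.0]
orientation: [-3.142, 0.003, 3.092]
ft_force: [0.4, 0.6, -3.2]
opening: 57.2
```

```bash
python3 - <<'E'
from h import *
s=ctrl.read_state();print(s["ee_pos"],s["opening"],s["ft_force"])
c=ctrl.capture("top"); cv2.imwrite("pics/t3.png",c["frame"][:,:,::-1])
W=cloud(c)
for l in("left_bay","right_bay"):
    for m in ctrl.mark_of(l,"top"):
        u,v=m["centre"];print(l,m["conf"],u,v)
        f=240/np.tan(np.radians(c["fovy"]/2));C=-c["R"].T@c["t"];d=np.array([(u-c["cx"])/f,(v-c["cy"])/f,1])@c["R"];print(C+d*((6-C[2])/d[2]))
E
```

```text
[515.57134375  98.52182651 321.99967472] 57.21674540228559 [ 0.44782851  0.61055174 -3.21984647]
left_bay 0.8 211.7 241.5
[533.43287062 354.23160467   6.        ]
right_bay 0.96 276.3 246.2
[525.6113094  215.15332624   6.        ]
```

View pics/t3.png

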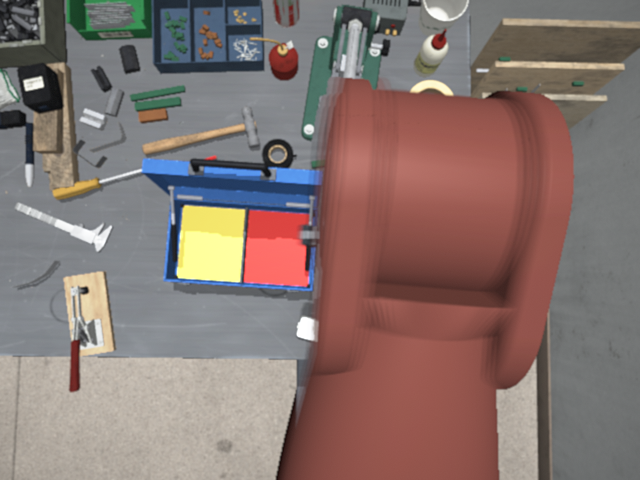

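Call:
{"method": "jog_arm", "body": {
  "steps": [
    {"jaw":0,"linear":[0.002,0.05,0],"roll":0},
    {"jaw":0,"linear":[0.003,0.05,0],"roll":0},
    {"jaw":0,"linear":[0.003,0.05,0],"roll":0},
    {"jaw":0,"linear":[0.003,0.05,0],"roll":0},
    {"jaw":0,"linear":[0.003,0.05,0],"roll":0},
    {"jaw":0,"linear":[0,0,-0.03],"roll":0},
    {"jaw":0,"linear":[0,0,-0.05],"roll":0},
    {"jaw":0,"linear":[0,0,-0.05],"roll":0}
  ]
}}

```text
time_s: 11.0
ee_pos: [529.6, 346.5, 187.9]
orientation: [-3.141, 0.0, 3.09]
ft_force: [1.2, 0.4, -3.6]
opening: 57.3
```

Call:
{"method": "jog_arm", "body": {
  "steps": [
    {"jaw":0,"linear":[0,0,-0.05],"roll":0},
    {"jaw":0,"linear":[0,0,-0.04],"roll":0},
    {"jaw":0,"linear":[0,0,-0.02],"roll":0},
    {"jaw":0,"linear":[0,0,0],"roll":0}
  ]
}}

```text
time_s: 11.5
ee_pos: [528.7, 346.6, 78.6]
orientation: [-3.141, -0.002, 3.091]
ft_force: [-0.3, 0.3, -2.3]
opening: 57.4
```

Call:
{"method": "jog_arm", "body": {
  "steps": [
    {"jaw":0,"linear":[0,0.0025,-0.025],"roll":0},
    {"jaw":0,"linear":[0,0,-0.02],"roll":0},
    {"jaw":0,"linear":[0,0,-0.012],"roll":0},
    {"jaw":0,"linear":[0,0,-0.003],"roll":0},
    {"jaw":0,"linear":[0,0,0],"roll":0}
  ]
}}

```text
time_s: 12.12
ee_pos: [529.5, 350.1, 20.2]
orientation: [3.141, 0.001, 3.091]
ft_force: [-0.5, 0.6, -2.9]
opening: 57.5
```

Call:
{"method": "jog_arm", "body": {
  "steps": [
    {"jaw":0,"linear":[0,0,-0.002],"roll":0},
    {"jaw":0,"linear":[0,0,-0.001],"roll":0},
    {"jaw":0,"linear":[0,0,0],"roll":0}
  ]
}}

```text
time_s: 12.5
ee_pos: [529.5, 350.2, 17.4]
orientation: [3.141, 0.001, 3.092]
ft_force: [-1.6, -1.1, 2.2]
opening: 57.0
```

Call:
{"method": "jog_arm", "body": {
  "steps": [
    {"jaw":0.82,"linear":[0,0,0],"roll":0},
    {"jaw":0.82,"linear":[0,0,0],"roll":0},
    {"jaw":0.82,"linear":[0,0,0.03],"roll":0},
    {"jaw":0.82,"linear":[0,0,0.05],"roll":0},
    {"jaw":0.82,"linear":[0,0,0.06],"roll":0},
    {"jaw":0.82,"linear":[0,0,0.06],"roll":0},
    {"jaw":0.82,"linear":[0,-0.02,0.06],"roll":0},
    {"jaw":0.82,"linear":[0,-0.04,0.05],"roll":0}
  ]
}}

```text
time_s: 13.5
ee_pos: [529.1, 291.5, 327.4]
orientation: [3.141, 0.002, 3.093]
ft_force: [0.6, 0.2, -0.5]
opening: 69.8
```

Call:
{"method": "jog_arm", "body": {
  "steps": [
    {"jaw":0.82,"linear":[0,-0.045,0],"roll":-10},
    {"jaw":0.82,"linear":[0,-0.05,0],"roll":-10},
    {"jaw":0.82,"linear":[0.01,-0.05,0],"roll":-10},
    {"jaw":0.82,"linear":[0.015,-0.05,0],"roll":-10},
    {"jaw":0.82,"linear":[0.02,-0.05,-0.02],"roll":-10},
    {"jaw":0.82,"linear":[0.02,-0.05,-0.03],"roll":-10},
    {"jaw":0.82,"linear":[0.02,-0.05,-0.04],"roll":-10},
    {"jaw":0.82,"linear":[0.02,-0.045,-0.04],"roll":-10}
  ]
}}

```text
time_s: 14.5
ee_pos: [633.2, -96.6, 197.4]
orientation: [3.14, 0.001, 1.689]
ft_force: [1.2, -0.3, -0.1]
opening: 70.2
```

Call:
{"method": "jog_arm", "body": {
  "steps": [
    {"jaw":0.82,"linear":[0,0,-0.01],"roll":-6},
    {"jaw":0.82,"linear":[0,0,0],"roll":0},
    {"jaw":0.82,"linear":[0,0,0],"roll":0}
  ]
}}

```text
time_s: 14.88
ee_pos: [632.9, -94.3, 189.4]
orientation: [3.14, 0.001, 1.594]
ft_force: [0.3, 0.2, 0.4]
opening: 69.9
```

```bash
python3 - <<'E'
from h import *
c=ctrl.capture("wrist"); cv2.imwrite("pics/w4.png",c["frame"][:,:,::-1])
W=cloud(c)
m=(W[...,2]>22)&(W[...,2]<45)&(abs(W[...,0]-640)<35)&(abs(W[...,1]+108)<55)
r=rect(W[m][:,:2]);print(m.sum(),r,cv2.boxPoints(r)); 
print(ctrl.read_state()["ee_pos"],ctrl.read_state()["orientation"])
c=ctrl.capture("scene"); cv2.imwrite("pics/s4.png",c["frame"][:,:,::-1])
E
```

```text
2408 ((640.4376831054688, -106.79597473144531), (29.772220611572266, 72.88079071044922), 1.1264550685882568) [[ 624.8381   -70.65527]
 [ 626.2708  -143.52197]
 [ 656.0373  -142.93668]
 [ 654.60455  -70.06998]]
[632.99336977 -94.2544967  189.55009958] [3.13965783e+00 6.71367845e-04 1.59329048e+00]
```

View pics/w4.png

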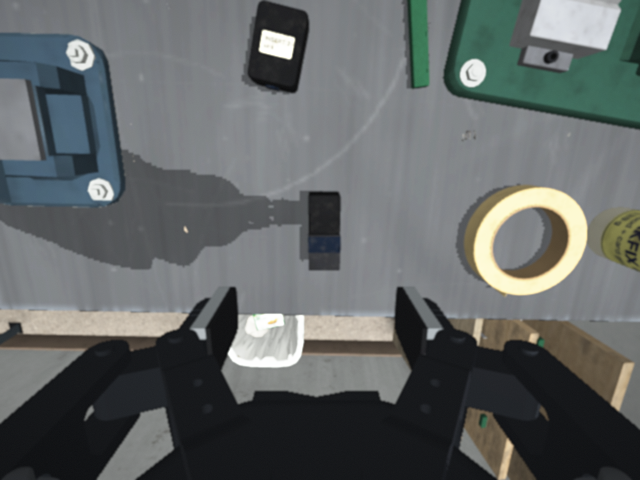

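View pics/s4.png

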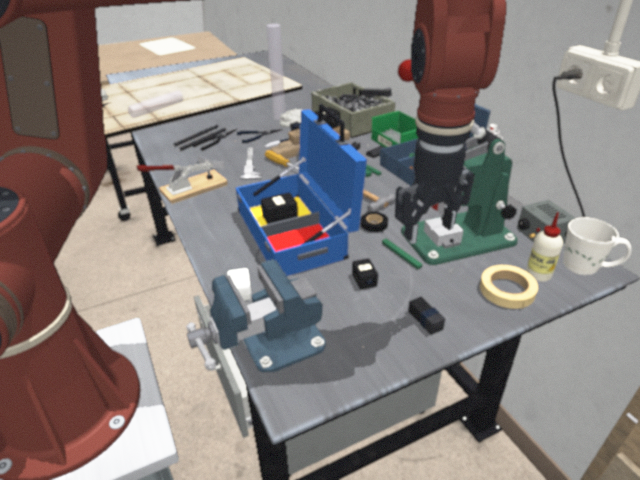

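The case lies in the yellow bay at scene (279,207). The block is confirmed at (640,-107.5). Descending.

Call:
{"method": "jog_arm", "body": {
  "steps": [
    {"jaw":0.7,"linear":[0.0074,-0.013,-0.03],"roll":0},
    {"jaw":0.7,"linear":[0,0,-0.05],"roll":0},
    {"jaw":0.7,"linear":[0,0,-0.045],"roll":0},
    {"jaw":0.7,"linear":[0,0,-0.03],"roll":0},
    {"jaw":0.7,"linear":[0,0,0],"roll":0},
    {"jaw":0.7,"linear":[0,0,0],"roll":0}
  ]
}}

```text
time_s: 15.72
ee_pos: [641.0, -107.8, 35.3]
orientation: [3.139, 0.001, 1.591]
ft_force: [-0.6, -0.1, 0.1]
opening: 59.9
```

Call:
{"method": "jog_arm", "body": {
  "steps": [
    {"jaw":0.7,"linear":[0,0,-0.02],"roll":0},
    {"jaw":0.7,"linear":[0,0,-0.01],"roll":0},
    {"jaw":0.7,"linear":[0,0,-0.001],"roll":0},
    {"jaw":0,"linear":[0,0,0],"roll":0},
    {"jaw":0,"linear":[0,0,0],"roll":0},
    {"jaw":0,"linear":[0,0,0],"roll":0},
    {"jaw":0,"linear":[0,0,0],"roll":0}
  ]
}}

```text
time_s: 16.6
ee_pos: [640.4, -107.9, 2.9]
orientation: [3.14, 0.0, 1.591]
ft_force: [-0.8, 0.8, 4.3]
opening: 29.0
```

Call:
{"method": "jog_arm", "body": {
  "steps": [
    {"jaw":0,"linear":[0,0,0.03],"roll":0},
    {"jaw":0,"linear":[0,0,0.05],"roll":0},
    {"jaw":0,"linear":[-0.01,0.01,0.055],"roll":0},
    {"jaw":0,"linear":[-0.02,0.02,0.05],"roll":-1},
    {"jaw":0,"linear":[-0.025,0.03,0.04],"roll":-1},
    {"jaw":0,"linear":[-0.03,0.03,0.03],"roll":-1},
    {"jaw":0,"linear":[-0.03,0.04,0.02],"roll":-1},
    {"jaw":0,"linear":[-0.003,0.05,0],"roll":0}
  ]
}}

```text
time_s: 17.6
ee_pos: [521.1, 72.9, 279.1]
orientation: [3.139, 0.0, 1.519]
ft_force: [1.1, 0.9, -2.8]
opening: 29.0
```

Call:
{"method": "jog_arm", "body": {
  "steps": [
    {"jaw":0,"linear":[0,0.05,0],"roll":0},
    {"jaw":0,"linear":[0,0.05,0],"roll":0},
    {"jaw":0,"linear":[0,0.044,0],"roll":0},
    {"jaw":0,"linear":[0,0,0],"roll":0},
    {"jaw":0,"linear":[0,0,0],"roll":0}
  ]
}}

```text
time_s: 18.23
ee_pos: [521.6, 216.1, 276.5]
orientation: [-3.141, 0.001, 1.521]
ft_force: [-0.0, -0.5, -2.7]
opening: 29.2
```

Call:
{"method": "jog_arm", "body": {
  "steps": [
    {"jaw":0,"linear":[0.001,0,-0.04],"roll":0},
    {"jaw":0,"linear":[0,0,-0.055],"roll":0},
    {"jaw":0,"linear":[0,0,-0.055],"roll":0},
    {"jaw":0,"linear":[0,0,-0.045],"roll":0},
    {"jaw":0,"linear":[0,0,-0.035],"roll":0},
    {"jaw":0,"linear":[0,0,-0.02],"roll":0},
    {"jaw":0,"linear":[0,0,-0.005],"roll":0},
    {"jaw":0,"linear":[0,0,0],"roll":0}
  ]
}}

```text
time_s: 19.23
ee_pos: [523.7, 216.1, 23.2]
orientation: [3.14, -0.0, 1.52]
ft_force: [-0.0, -0.3, -2.3]
opening: 28.8
```

Call:
{"method": "jog_arm", "body": {
  "steps": [
    {"jaw":0,"linear":[0,0,-0.008],"roll":0},
    {"jaw":0,"linear":[0,0,-0.003],"roll":0},
    {"jaw":0,"linear":[0,0,-0.002],"roll":0},
    {"jaw":0,"linear":[0,0,0],"roll":0}
  ]
}}

```text
time_s: 19.73
ee_pos: [522.9, 216.4, 9.2]
orientation: [3.141, -0.0, 1.521]
ft_force: [0.5, 0.7, -3.0]
opening: 29.0
```

Call:
{"method": "jog_arm", "body": {
  "steps": [
    {"jaw":0,"linear":[0,0,-0.001],"roll":0},
    {"jaw":0,"linear":[0,0,0],"roll":0}
  ]
}}

```text
time_s: 19.98
ee_pos: [523.0, 216.4, 9.1]
orientation: [3.141, 0.0, 1.521]
ft_force: [-5.0, -1.0, 5.9]
opening: 29.3
```

Contact. I'll release, rise and look.

Call:
{"method": "jog_arm", "body": {
  "steps": [
    {"jaw":0.6,"linear":[0,0,0],"roll":0},
    {"jaw":0.6,"linear":[0,0,0],"roll":0},
    {"jaw":0.5,"linear":[0,0,0.03],"roll":0},
    {"jaw":0.5,"linear":[0,0,0.055],"roll":0},
    {"jaw":0.45,"linear":[0,0,0.06],"roll":0},
    {"jaw":0.45,"linear":[0,0,0.06],"roll":0},
    {"jaw":0.45,"linear":[0,0,0.06],"roll":0},
    {"jaw":0.45,"linear":[0,0.02,0.06],"roll":0}
  ]
}}

```text
time_s: 20.98
ee_pos: [523.0, 235.5, 334.7]
orientation: [3.14, -0.0, 1.519]
ft_force: [1.0, 1.0, 0.4]
opening: 38.4
```

Call:
{"method": "jog_arm", "body": {
  "steps": [
    {"jaw":0.45,"linear":[0,0.03,0.04],"roll":0},
    {"jaw":0.45,"linear":[0.01,0.015,0],"roll":0},
    {"jaw":0.45,"linear":[0,0,0],"roll":0}
  ]
}}

```text
time_s: 21.35
ee_pos: [533.3, 281.8, 372.0]
orientation: [-3.142, 0.0, 1.522]
ft_force: [0.3, 0.8, 0.3]
opening: 38.0
```

```bash
python3 - <<'E'
from h import *
c=ctrl.capture("wrist"); cv2.imwrite("pics/w5.png",c["frame"][:,:,::-1])
W=cloud(c);F=c["frame"].astype(int)
print("handle",[(m["centre"],m["conf"]) for m in ctrl.mark_of("lid_handle","wrist")])
m=(F.sum(-1)<150)&(W[...,2]>265)&(W[...,2]<300)&(W[...,0]>550)&(W[...,0]<680)
w=W[m]
if len(w):print(len(w),rect(w[:,:2]),np.median(w,0),w.min(0),w.max(0))
for a in(1.6,1.65):
  p=a+.0571;print(a,611.1-210.3*np.cos(p)*.9986,278.2+210.3*np.cos(p)*.0523,70+210.3*np.sin(p),px(c,[611.1-210.3*np.cos(p)*.9986,278.2+210.3*np.cos(p)*.0523,70+210.3*np.sin(p)]))
c=ctrl.capture("scene"); cv2.imwrite("pics/s5.png",c["frame"][:,:,::-1])
E
```

```text
handle [([463.6, 238.4], 0.96)]
2385 ((637.1339721679688, 279.1134033203125), (123.19688415527344, 10.824413299560547), 87.13477325439453) [635.8607381  280.82144202 282.05863863] [628.94862028 217.59375952 265.01656778] [644.80613193 340.69359072 285.25288532]
1.6 629.2017621070942 277.2519505726006 279.5172947316702 (np.float64(448.78110067126505), np.float64(241.57970432147832))
1.65 639.6359798561228 276.7054759198125 278.34947326689144 (np.float64(462.3951018938467), np.float64(241.17943191678802))
```

View pics/w5.png

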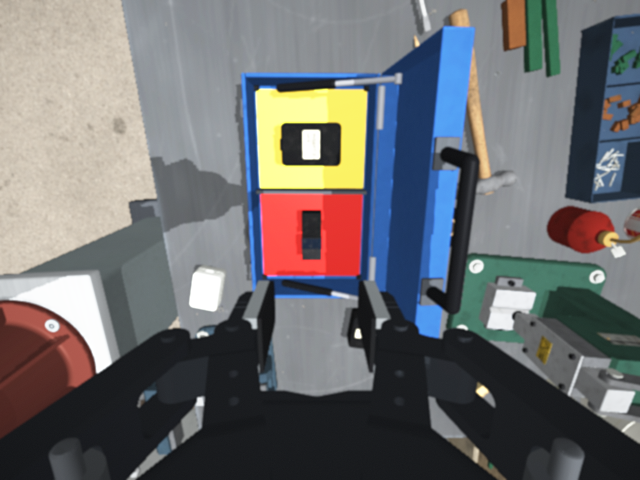

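View pics/s5.png

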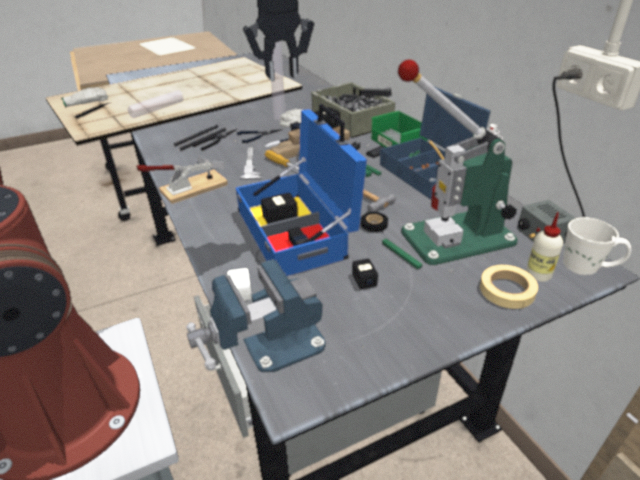

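Both parts lie flat: the case at wrist (311,144) on yellow, the block at (311,235) on red. The lid is at its stop and the bar is at (463,235), which agrees with about (638,278,278). Grasping the bar.

Call:
{"method": "jog_arm", "body": {
  "steps": [
    {"jaw":0.55,"linear":[0.03,-0.001,0.005],"roll":0},
    {"jaw":0.55,"linear":[0.035,-0.001,0],"roll":0},
    {"jaw":0.55,"linear":[0.03,-0.001,0],"roll":0},
    {"jaw":0.55,"linear":[0.01,0,0],"roll":0},
    {"jaw":0.55,"linear":[0,0,0],"roll":0},
    {"jaw":0.55,"linear":[0,0,0],"roll":0}
  ]
}}

```text
time_s: 22.25
ee_pos: [637.4, 277.8, 377.7]
orientation: [3.142, 0.0, 1.52]
ft_force: [0.3, 1.0, 0.5]
opening: 46.9
```

Call:
{"method": "jog_arm", "body": {
  "steps": [
    {"jaw":0.55,"linear":[0.001,0,-0.03],"roll":0},
    {"jaw":0.55,"linear":[0,0,-0.035],"roll":0},
    {"jaw":0.55,"linear":[0,0,-0.03],"roll":0},
    {"jaw":0.55,"linear":[0,0,-0.022],"roll":0},
    {"jaw":0.55,"linear":[0,0,0],"roll":0},
    {"jaw":0,"linear":[0,0,0],"roll":0},
    {"jaw":0,"linear":[0,0,0],"roll":0},
    {"jaw":0,"linear":[0,0,0],"roll":0}
  ]
}}

```text
time_s: 23.25
ee_pos: [639.7, 278.2, 262.3]
orientation: [3.138, -0.001, 1.521]
ft_force: [0.7, 0.6, 5.8]
opening: 9.8
```

```bash
python3 arc.py 1.65 0 22
```

```text
[-0.0157, 0.0008, 0.0016]
[-0.0157, 0.0008, 0.0004]
[-0.0157, 0.0008, -0.0008]
[-0.0156, 0.0008, -0.0020]
[-0.0154, 0.0008, -0.0032]
[-0.0152, 0.0008, -0.0043]
[-0.0148, 0.0008, -0.0054]
[-0.0143, 0.0008, -0.0065]
[-0.0138, 0.0007, -0.0076]
[-0.0132, 0.0007, -0.0086]
[-0.0125, 0.0007, -0.0096]
[-0.0118, 0.0006, -0.0105]
[-0.0110, 0.0006, -0.0113]
[-0.0101, 0.0005, -0.0121]
[-0.0091, 0.0005, -0.0128]
[-0.0082, 0.0004, -0.0135]
[-0.0071, 0.0004, -0.0141]
[-0.0061, 0.0003, -0.0146]
[-0.0049, 0.0003, -0.0150]
[-0.0038, 0.0002, -0.0153]
[-0.0027, 0.0001, -0.0155]
[-0.0015, 0.0001, -0.0157]
0.0 -1.7763568394002505e-15
```

Call:
{"method": "jog_arm", "body": {
  "steps": [
    {"jaw":0,"linear":[-0.0157,0.0008,0.0016],"roll":0},
    {"jaw":0,"linear":[-0.0157,0.0008,0.0004],"roll":0},
    {"jaw":0,"linear":[-0.0157,0.0008,-0.0008],"roll":0},
    {"jaw":0,"linear":[-0.0156,0.0008,-0.002],"roll":0},
    {"jaw":0,"linear":[-0.0154,0.0008,-0.0032],"roll":0},
    {"jaw":0,"linear":[-0.0152,0.0008,-0.0043],"roll":0},
    {"jaw":0,"linear":[-0.0148,0.0008,-0.0054],"roll":0}
  ]
}}

```text
time_s: 24.12
ee_pos: [531.9, 283.8, 248.9]
orientation: [3.137, -0.001, 1.52]
ft_force: [4.2, 0.4, 6.0]
opening: 9.4
```

Call:
{"method": "jog_arm", "body": {
  "steps": [
    {"jaw":0,"linear":[-0.0143,0.0008,-0.0065],"roll":0},
    {"jaw":0,"linear":[-0.0138,0.0007,-0.0076],"roll":0},
    {"jaw":0,"linear":[-0.0132,0.0007,-0.0086],"roll":0},
    {"jaw":0,"linear":[-0.0125,0.0007,-0.0096],"roll":0},
    {"jaw":0,"linear":[-0.0118,0.0006,-0.0105],"roll":0},
    {"jaw":0,"linear":[-0.011,0.0006,-0.0113],"roll":0},
    {"jaw":0,"linear":[-0.0101,0.0005,-0.0121],"roll":0},
    {"jaw":0,"linear":[-0.0091,0.0005,-0.0128],"roll":0}
  ]
}}

```text
time_s: 25.12
ee_pos: [435.6, 288.9, 168.7]
orientation: [3.139, -0.001, 1.521]
ft_force: [-1.1, -0.7, 3.9]
opening: 9.4
```

Call:
{"method": "jog_arm", "body": {
  "steps": [
    {"jaw":0,"linear":[-0.0082,0.0004,-0.0135],"roll":0},
    {"jaw":0,"linear":[-0.0071,0.0004,-0.0141],"roll":0},
    {"jaw":0,"linear":[-0.0061,0.0003,-0.0146],"roll":0},
    {"jaw":0,"linear":[-0.0049,0.0003,-0.015],"roll":0},
    {"jaw":0,"linear":[-0.0038,0.0002,-0.0153],"roll":0},
    {"jaw":0,"linear":[-0.0027,0.0001,-0.0155],"roll":0},
    {"jaw":0,"linear":[-0.0015,0.0001,-0.0137],"roll":0},
    {"jaw":0,"linear":[0,0,0],"roll":0}
  ]
}}

```text
time_s: 26.12
ee_pos: [401.5, 290.7, 65.3]
orientation: [3.14, -0.0, 1.52]
ft_force: [7.2, -0.0, -0.9]
opening: 9.8
```

Call:
{"method": "jog_arm", "body": {
  "steps": [
    {"jaw":0,"linear":[0,0,-0.002],"roll":0},
    {"jaw":0,"linear":[0,0,-0.001],"roll":0},
    {"jaw":0,"linear":[0,0,0],"roll":0}
  ]
}}

```text
time_s: 26.5
ee_pos: [401.5, 290.7, 64.2]
orientation: [3.14, -0.0, 1.521]
ft_force: [-1.5, -2.7, 14.6]
opening: 10.0
```

Call:
{"method": "jog_arm", "body": {
  "steps": [
    {"jaw":0.42,"linear":[0,0,0],"roll":0},
    {"jaw":0.42,"linear":[0,0,0],"roll":0},
    {"jaw":0.42,"linear":[0,0,0],"roll":0},
    {"jaw":0.42,"linear":[0,0,0.03],"roll":0},
    {"jaw":0.42,"linear":[0,0,0.05],"roll":0},
    {"jaw":0.42,"linear":[0,0,0.05],"roll":0},
    {"jaw":0.42,"linear":[0,0,0.05],"roll":0},
    {"jaw":0.42,"linear":[0,0,0.05],"roll":0}
  ]
}}

```text
time_s: 27.5
ee_pos: [400.4, 290.5, 294.4]
orientation: [-3.141, 0.0, 1.521]
ft_force: [0.3, 0.1, -1.0]
opening: 35.9
```

Call:
{"method": "jog_arm", "body": {
  "steps": [
    {"jaw":0.42,"linear":[-0.02,-0.055,0],"roll":0},
    {"jaw":0.42,"linear":[0,-0.06,0],"roll":0},
    {"jaw":0.42,"linear":[0,-0.06,0],"roll":0},
    {"jaw":0.42,"linear":[0,-0.06,0],"roll":0},
    {"jaw":0.42,"linear":[0,-0.06,0],"roll":0},
    {"jaw":0.42,"linear":[0,0,0],"roll":0},
    {"jaw":0.42,"linear":[0,0,0],"roll":0}
  ]
}}

```text
time_s: 28.38
ee_pos: [380.6, -4.4, 292.9]
orientation: [-3.141, -0.0, 1.519]
ft_force: [-0.8, 0.1, -0.1]
opening: 35.7
```

```bash
python3 - <<'E'
from h import *
s=ctrl.read_state();print(s["time_s"],s["ee_pos"],s["ft_force"])
c=ctrl.capture("top"); cv2.imwrite("pics/t6.png",c["frame"][:,:,::-1]);W=cloud(c);F=c["frame"].astype(int)
blue=(F[...,2]>120)&(F[...,2]-F[...,0]>70)&(W[...,2]>80);blue[:,:150]=0;blue[:,330:]=0;blue[:180]=0
w=W[blue];r=rect(w[:,:2]);print(r)
A=np.c_[w[:,:2]-[526,283],np.ones(len(w))];print("plane",np.linalg.lstsq(A,w[:,2],rcond=None)[0])
c=ctrl.capture("scene"); cv2.imwrite("pics/s6.png",c["frame"][:,:,::-1])
E
```

```text
28.375 [380.58882083  -4.3929084  292.87566334] [-0.81919244  0.07100031 -0.13728207]
((526.1144409179688, 282.49945068359375), (299.99908447265625, 170.02259826660156), 86.96475219726562)
plane [-4.02132745e-04 -9.13205695e-04  9.51157927e+01]
```

View pics/t6.png

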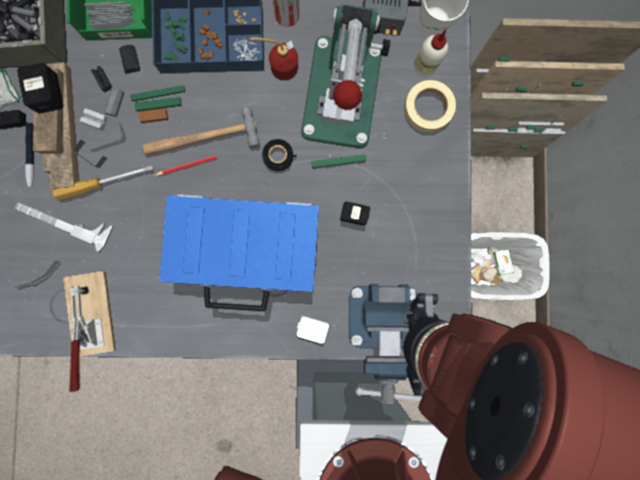

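View pics/s6.png

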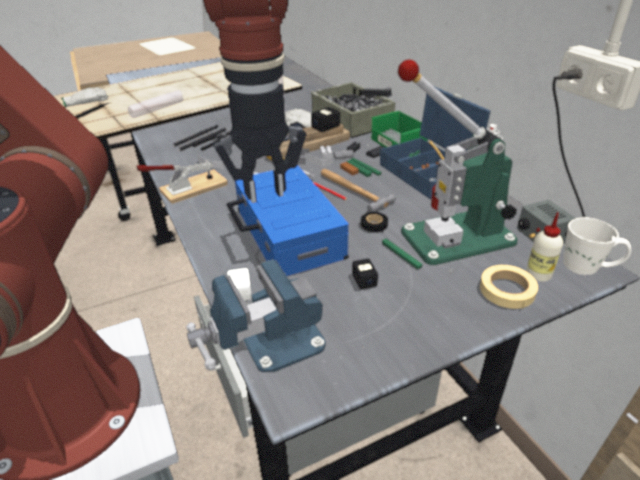

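The lid plane is flat at 95.1 mm (tilt below 0.001), so the chest is fully shut. The bystanders have not moved, and the gripper hangs clear at z≈293.

```bash
python3 -c "
from station import ctrl
print(ctrl.hand_in())"
```

```text
the job is handed in; nothing more can be done
None
```

The job is done and handed in at about 28.5 s, inside the 72 s limit. No verdict came back.

- **Opening:** I lifted the lid by its bar handle to about 1.3 rad and let go. The struts carried it to the stop, and the bar then measured close to where it should be at 1.65 rad.
- **Parts:** I laid the larger black case flat in the yellow left bay and the taped block flat in the red right bay. The wrist view before closing showed both lying flat and roughly centred.
- **Closing:** I pulled the lid down by the handle until it seated, with about 15 N upward on the wrist, then released and moved clear.

**Last checks:** The lid top is flat at 95.1 mm with no measurable tilt, which matches a shut chest. In the pictures the other tools lie where they were. The gripper hangs clear at about 293 mm, touching nothing. The highest force in the move reports was about 16 N. No check failed or disagreed, but once the lid was down I could no longer see the two parts inside.

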